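# Flip down the kickstand and hold the roller frame upright

### The arm

A 6-joint arm with a two-finger parallel gripper is mounted at the origin on a cart in front of the work surface, level with it; the furniture and walls round the work are solid. World frame = base frame: x ahead of the robot, y to its left, z up, the work surface at z = 0. Lengths are in m, angles in rad, forces in N, time in s.
With the tool pointing down it reaches from about 0.375 to 0.975 m from the base axis. Payload 3.8 kg.
Tool frame: the origin (TCP) lies on the centre line of the jaws, within the pads' length; the fingertips stand 11 mm ahead of it and the grasp point (between the pads) lies 8 mm behind it; z points along the fingers, y is the line along which they close (so a half turn about z gives the same grasp; the last joint's range is limited). The gripper opens to 88 mm and grips with 3 to 60 N. Pads are 18 mm wide; open, the fingers measure 123 mm over their backs; the gripper's body (75 mm by 187 mm) begins 45 mm behind the grasp point.
Start: joints at [-0.037, 0.264, 1.604, -0, 1.274, -0.037], TCP at [0.675, -0, 0.25] pointing down, gripper open.
Joint ranges: [-2.63, 2.63], [-0.94, 2.18], [0.31, 2.57], [-1.31, 4.45], [0, 2.66], [-2.55, 2.55]. Speed limits (rad/s): [2.57, 2.57, 3.14, 3.14, 3.14, 3.14].

### API

Orientations are given as a unit quaternion [x, y, z, w].
In Python, from rig import env, eyes gives the robot as it stands. The module is installed in compiled form; this text tells all that it offers.
- The arm moves only by the shell command python3 -m jog 'ROWS' [OPENING]. ROWS is JSON, a list of rows, each a list of 2 entries, a list of its own where there are three numbers: the shift along the tool's x, y, z each as a share of 0.5 m, from -1 to 1, then the turn about the tool's z as a share of 10 degrees, from -1 to 1. In form: [[[dx, dy, dz], twist], ...]. A call has 1 to 10 rows; each row shifts and turns the commanded pose from where the row before left it, along the tool's axes as they then stand; what a row does not reach is not made up. A row lasts 1/8 s, in which the tool goes at most 62.5 mm and 10.7 degrees, less where a joint would pass 70% of its speed; a pose out of reach is approached as far as the arm can. A call with a number of a shift or a turn outside -1 to 1 is refused whole. A call with a gripper value outside its range is refused whole. OPENING is the opening in per cent of the stroke, from 0 (shut) to 100 (fully open), set as the call begins (- or left out, the last holds). The fingers move at their own pace and stop on an object; the grip force is fixed at half the most. Time passes only in rows, so rows that do not move let the fingers close. It gives the time, the measured TCP pose, the force, the opening and the grip force at its end, in the units of the state.
- env.read_state(): the state, without advancing time (a new reading comes with each control period).
- eyes.get_image(name): name is "scene" or "side" or "wrist"; returns a dict with "img" (400x640x3 uint8, blue, green, red), "range_z" (400x640 float32, m along the optical axis (not along the pixel's ray), 0 where there is no reading), "fx", "fy", "cx", "cy" (pixels), "dist_coeffs" ([k1, k2, p1, p2, k3] as OpenCV has them; the pictures are not rectified), "eye" and "orientation" of the camera in the world. Camera axes: x right, y up, looking along -z (the intrinsics and any distortion apply to the point x, -y, -z); pixel columns grow to the right and rows downward; lengths in m; the calibration is good to about 2 mm. A picture is of the moment at which its call begins.
- env.sign_off(): hands the job in; it is judged then, once.
The state is a dict: "time": time; "joint_pos": joint angles; "joint_vel": joint speeds; "tau": joint torques, N m; "tcp_pos": TCP position; "orientation": TCP orientation; "wrist_force": force on the tool from outside, world axes, zero at the start; "ft_torque": the same for the moment, N m; "grip_width": finger opening in m; "grasp_force": force on a finger pad.
Only numpy, scipy, OpenCV 4.12 (cv2) and the standard library are available. Lean on these libraries where they do the work, as an engineer would, in place of code of your own. Each camera call takes 0.05 s, during which the arm holds its last target. There are 200 camera calls.

### The job

A small blue roller frame leans over on its hub on the bench. While it still leans, flip its red kickstand down over centre until it snaps fully down; then raise the frame by its top bar until it stands upright and finish while still holding it there, because it tips back over when let go. Handle it gently, pressing and gripping with no more than about 15 N per finger, and leave the other things on the bench alone.

Things in the scene. Friction and masses are not known exactly. Their poses are not given: they have to be found in the camera images.
- stand: grey base plate, 140 x 200 x 10 mm, fixed to the bench; origin on the bench top directly below the frame's hinge line; z up. The hinge line is parallel to its x axis, 22 mm above the origin; the frame leans toward its -y; the kickstand is on its +y side and, stowed, points toward its -x. Plate reaches from y = -125 to +75 mm; a rest block under the hub at y = -73, up to 55 mm high.
- frame (a joint): lean angle of the blue frame about its hinge line (stand's +x axis): 0 upright, 0.60 on its rest toward the stand's -y (start), -0.15 stop beyond. Inverted U of 14 mm tube, 104 mm wide, 192 mm tall, about 0.8 kg; a 60 mm hub juts 51 mm out on its -y side, 98 mm up; its weight and a hinge spring tip it back to 0.60. Holding it upright takes 2 to 3 N at the top bar, raising it 4 to 6 N.
- kickstand (a joint): angle of the red kickstand: 0 stowed (start, points toward the stand's -x, 0.15 rad above the frame's level), 1.75 fully down (at its stop, along the uprights to the frame's foot). A spring holds it at either end with about 0.2 Nm: pushed past about 0.7 to 0.8 rad it snaps on to 1.75 by itself. It turns about the y axis of kick_pivot.
- kick_pivot (a point): pivot of the kickstand on the frame: 20 mm along the stand's +x from the frame's middle, in the frame 105 mm above the hinge line and 24 mm to the +y side. Axes are the frame's (z along the uprights, away from the hinge line, x along the hinge line).
- kick_foot (a point): centre of the round black rubber foot (19 mm ball) of the kickstand, at the end of its straight 12 mm red rod from the pivot; 100 mm from the pivot in the plane of the swing and 34 mm further out on the +y side. Axes turn with the kickstand.
- grab_bar (a point): middle of the frame's horizontal top bar (14 mm round with 15 mm black sleeve, straight for 50 mm along the stand's x axis), 185 mm from the hinge line; free beneath for 50 mm, so fingers can pinch it from above across the bar, and it can turn between them. Axes are the frame's (z along the uprights).
- stop_block: black stop block with thumb screw, 40 x 85 x 49 mm, bystander; origin centre of underside
- glue_bottle: yellow glue bottle with red cap, 49 mm across, 128 mm tall, bystander; origin centre of underside
- counter: white round tally counter, 44 x 50 x 27 mm, bystander to be left alone; origin centre of underside

How it is judged:
By the outcome, as a careful person would: the job done as asked, in the order asked, and still so for the second after the job is handed in, while the arm keeps its last pose, push and grip.
It also fails if it takes over 51 s, if anything falls off the work surface, if the arm or the gripper's body presses on something with over 40 N, if the wrist force passes 120 N, or if a joint passes its speed limit or range.

## Working session

There is one attempt and no reset: what is moved stays moved. The work goes in short steps, Python scripts to look and compute and a shell command to move; the robot and the scene stay as the last step left them, time stands still between calls to the robot, and variables do not carry over. Pictures are saved under pics/ and viewed, at most 10 in all, crops included, and the job is handed in when it is done.

```bash
mkdir -p pics
cat > h.py <<'E'
import numpy as np,cv2
from rig import env,eyes
from scipy.spatial.transform import Rotation as R
def cloud(d):
    z=d["range_z"];K=np.array([[d["fx"],0,d["cx"]],[0,d["fy"],d["cy"]],[0,0,1]])
    h,w=z.shape;u,v=np.meshgrid(np.arange(w),np.arange(h))
    p=cv2.undistortPoints(np.stack([u,v],-1).reshape(-1,1,2).astype(float),K,np.array(d["dist_coeffs"])).reshape(h,w,2)
    c=np.stack([p[...,0]*z,-p[...,1]*z,-z],-1)
    o=d["orientation"]
    M=R.from_quat(o).as_matrix() if np.size(o)==4 else np.array(o)
    return c@M.T+np.array(d["eye"]),z>0
E
python3 - <<'E'
from h import *
ims=[]
for n in ["scene","side"]:
    d=eyes.get_image(n);np.savez("pics/"+n+"0.npz",**{k:np.array(v) for k,v in d.items()})
    cv2.imwrite(f"pics/{n}0.png",d["img"]);print(n,d["eye"],d["orientation"])
    P,ok=cloud(d);hsv=cv2.cvtColor(d["img"],cv2.COLOR_BGR2HSV);H,S,V=cv2.split(hsv)
    for nm,m in dict(red=((H<8)|(H>172))&(S>130)&(V>60),blue=(H>95)&(H<130)&(S>120)&(V>50),yellow=(H>20)&(H<35)&(S>120)).items():
        q=P[m&ok&(P[...,2]>-.02)];print(nm,len(q),np.round(np.percentile(q,[2,50,98],axis=0),3).tolist() if len(q) else '')
s=env.read_state();print(s["tcp_pos"],s["orientation"],s["grip_width"],s["time"])
E
```

```text
scene [0.08522147 0.68376021 1.02787821] [-0.10768176  0.31409061  0.88535735 -0.32541373]
red 2750 [[0.472, -0.118, -0.0], [0.956, 0.265, 0.041], [1.11, 0.405, 0.631]]
blue 23926 [[0.485, -0.175, 0.013], [0.783, 0.432, 0.507], [1.094, 0.72, 0.623]]
yellow 1233 [[0.411, -0.196, -0.003], [0.639, 0.392, 0.003], [0.71, 0.814, 0.091]]
side [0.3037435  1.04949763 0.65504647] [-0.07002368  0.51655938  0.84569587 -0.11428729]
red 3794 [[0.529, -0.112, 0.005], [0.917, 0.519, 0.174], [1.253, 0.684, 0.623]]
blue 21506 [[0.135, -0.43, 0.013], [0.787, 0.464, 0.538], [1.68, 0.648, 0.648]]
yellow 37 [[0.423, -0.199, -0.004], [0.431, -0.163, -0.002], [0.439, -0.12, -0.0]]
[ 6.74373045e-01 -2.84848686e-05  2.48508840e-01] [ 7.07125297e-01  7.07087537e-01 -7.03635282e-04 -7.30681328e-04] 0.08815291039411782 0.1
```

View pics/scene0.png

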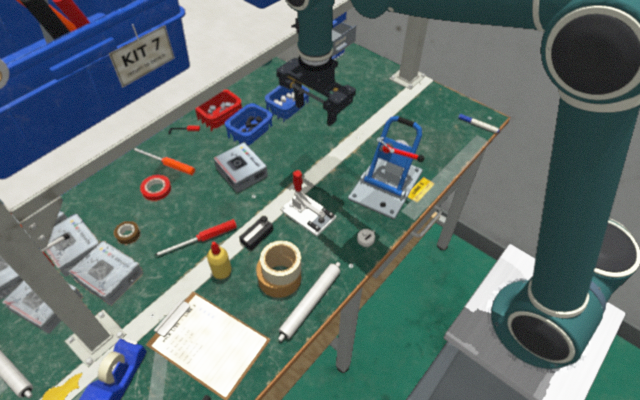

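View pics/side0.png

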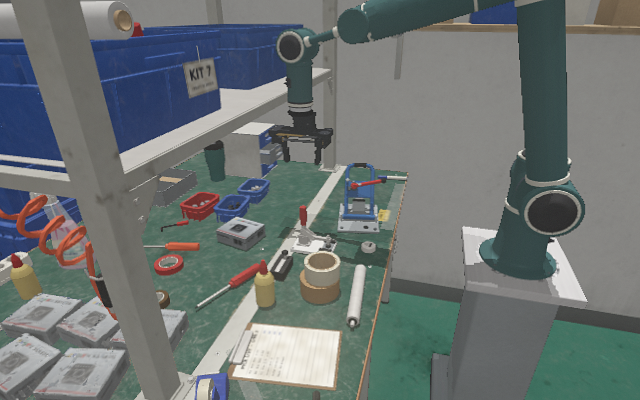

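The scene view shows the blue frame at about px (400,150) with the red kickstand near (403,152). The side view shows it at about (360,190). I'll crop both.

Run:
```python
from h import *
out=[]
for n,(a,b,c,e) in dict(scene=(105,220,340,440),side=(155,240,330,410)).items():
    d=dict(np.load(f"pics/{n}0.npz"));im=d["img"][a:b,c:e]
    out.append(cv2.resize(im,(400,560),interpolation=cv2.INTER_CUBIC))
    P,ok=cloud(d);hsv=cv2.cvtColor(d["img"],cv2.COLOR_BGR2HSV);H,S,V=cv2.split(hsv)
    roi=np.zeros(ok.shape,bool);roi[a:b,c:e]=1;roi&=ok
    for nm,m in dict(red=((H<8)|(H>172))&(S>130)&(V>60),blue=(H>95)&(H<130)&(S>120)&(V>50),dark=(V<55)).items():
        q=P[m&roi];vv,uu=np.nonzero(m&roi)
        print(n,nm,len(q),np.round(np.percentile(q,[2,25,50,75,98],axis=0),3).tolist())
        np.save(f"pics/{n}_{nm}.npy",q)
    m=roi&((H<8)|(H>172))&(S>130)&(V>60);vv,uu=np.nonzero(m)
    for i in np.argsort(uu)[::8]:print(uu[i],vv[i],P[vv[i],uu[i]].round(3),end=';')
    print()
    # light grey plate corners
    m=roi&(S<60)&(V>110)&(P[...,2]<.03)&(P[...,2]>-.01);q=P[m];print("plate",len(q),cv2.minAreaRect((q[:,:2]*1000).astype(np.float32)), np.median(q[:,2]))
cv2.imwrite("pics/crop0.png",np.hstack(out))
```

```text
scene red 139 [[0.437, -0.124, 0.114], [0.456, -0.12, 0.131], [0.483, -0.117, 0.141], [0.522, -0.116, 0.148], [0.537, -0.113, 0.157]]
scene blue 1196 [[0.455, -0.193, 0.019], [0.475, -0.155, 0.049], [0.504, -0.131, 0.092], [0.546, -0.101, 0.127], [0.565, -0.072, 0.178]]
scene dark 136 [[0.422, -0.19, 0.0], [0.469, -0.183, 0.159], [0.521, -0.119, 0.177], [0.561, -0.004, 0.182], [0.589, 0.022, 0.327]]
382 148 [ 0.538 -0.114  0.122];384 148 [ 0.534 -0.118  0.122];385 151 [ 0.527 -0.112  0.12 ];387 150 [ 0.523 -0.116  0.124];388 150 [ 0.522 -0.119  0.122];394 152 [ 0.502 -0.116  0.131];396 149 [ 0.502 -0.124  0.135];398 152 [ 0.491 -0.116  0.138];400 153 [ 0.485 -0.116  0.138];402 154 [ 0.479 -0.118  0.137];404 153 [ 0.474 -0.118  0.144];406 154 [ 0.468 -0.116  0.146];408 155 [ 0.462 -0.117  0.145];410 155 [ 0.455 -0.113  0.153];412 156 [ 0.45  -0.116  0.151];414 157 [ 0.445 -0.117  0.15 ];415 158 [ 0.44  -0.115  0.151];417 158 [ 0.434 -0.113  0.156];
plate 3542 ((567.8209228515625, -211.04266357421875), (290.5201110839844, 472.2204895019531), 37.746734619140625) 0.00304492271029555
side
[... 200 characters left out ...]
.132, 0.092], [0.545, -0.102, 0.112], [0.565, -0.07, 0.174]]
side dark 34 [[0.422, -0.19, 0.009], [0.475, -0.182, 0.053], [0.507, -0.153, 0.154], [0.52, -0.122, 0.174], [0.536, -0.043, 0.179]]
351 184 [ 0.537 -0.112  0.128];353 185 [ 0.532 -0.118  0.122];354 188 [ 0.526 -0.11   0.115];356 185 [ 0.52  -0.115  0.125];362 183 [ 0.5   -0.114  0.135];364 184 [ 0.493 -0.114  0.132];367 183 [ 0.482 -0.113  0.138];370 183 [ 0.472 -0.115  0.138];372 183 [ 0.466 -0.115  0.139];375 181 [ 0.456 -0.117  0.146];377 182 [ 0.449 -0.114  0.145];380 182 [ 0.439 -0.115  0.145];
plate 2635 ((547.7344970703125, -293.180908203125), (361.3404846191406, 750.949462890625), 0.13298386335372925) 0.00013008515603807336
```

View pics/crop0.png

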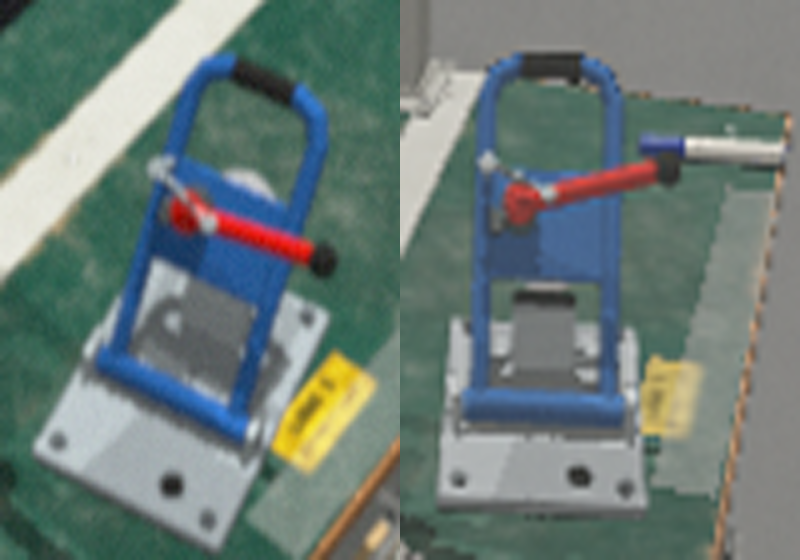

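Both crops show the same thing: sleeve on the top bar, red rod from the pivot (near scene px 382,148) to the black foot (near 420,160), hinge tube at the bottom. Stand +x looks close to world +x. Next I'll fit the pose.

```bash
cat > pose.py <<'E'
import numpy as np
def pts(O,yaw,lean,k=0):
    X=np.array([np.cos(yaw),np.sin(yaw),0]);Y=np.array([-X[1],X[0],0]);Z=np.array([0,0,1])
    f=-np.sin(lean)*Y+np.cos(lean)*Z;n=np.cos(lean)*Y+np.sin(lean)*Z
    H=O+.022*Z;pv=H+.02*X+.105*f+.024*n
    a=.15-k;ft=pv+.1*(-np.cos(a)*X+np.sin(a)*f)+.034*n
    return dict(hinge=H,pivot=pv,foot=ft,bar=H+.185*f)
E
python3 - <<'E'
from h import *
from pose import pts
b=np.vstack([np.load(f"pics/{n}_blue.npy") for n in("scene","side")])
dk=np.vstack([np.load(f"pics/{n}_dark.npy") for n in("scene","side")])
r=np.vstack([np.load(f"pics/{n}_red.npy") for n in("scene","side")])
def line(q,nm):
    for _ in range(3):
        p=np.polyfit(q[:,0],q[:,1],1);e=q[:,1]-np.polyval(p,q[:,0]);q=q[abs(e)<2.5*e.std()+1e-4]
    print(nm,len(q),"yaw",np.arctan(p[0]).round(4),"med",np.median(q,0).round(4),"x2-98",np.percentile(q[:,0],[2,98]).round(4))
line(b[(b[:,2]<.038)&(b[:,1]>-.1)],"hinge")
s=dk[(dk[:,2]>.165)&(dk[:,2]<.2)&(dk[:,1]<-.15)];line(s,"sleeve")
line(np.vstack([s,b[b[:,2]>.168]]),"topbar")
print("sleeve top z",np.percentile(s[:,2],[50,90,98]))
k=dk[(dk[:,0]<.445)&(dk[:,2]>.12)];print("foot",len(k),k.mean(0),k.max(0) if len(k) else '')
u=b[(b[:,2]>.04)&(b[:,2]<.155)];print("uprights x",np.percentile(u[:,0],[1,99]))
for O,yaw in (((.509,-.078,0),0),):
    for n,v in pts(np.array(O),yaw,.6).items():print(n,v.round(3))
E
```

```text
hinge 325 yaw 0.198 med [ 0.4991 -0.0813  0.0278] x2-98 [0.4504 0.5522]
sleeve 75 yaw 0.1496 med [ 0.5201 -0.183   0.1774] x2-98 [0.5026 0.5394]
topbar 191 yaw 0.1985 med [ 0.5174 -0.1839  0.1756] x2-98 [0.4772 0.5625]
sleeve top z [0.17733977 0.18122557 0.18246181]
foot 35 [ 0.42637793 -0.11535312  0.15640004] [ 0.43291965 -0.1074087   0.16382322]
uprights x [0.45713486 0.56437359]
hinge [ 0.509 -0.078  0.022]
pivot [ 0.529 -0.117  0.122]
foot [ 0.43  -0.098  0.154]
bar [ 0.509 -0.182  0.175]
```

Bar, hinge tube and foot agree on yaw ≈ 0.198, with the origin at about (0.499, -0.084). The predicted foot, (0.426, -0.119, 0.154), matches the measured one. Now I move above the foot with the jaws shut.

```bash
python3 -m jog '[[[-0.048,-0.1,0],0],[[-0.048,-0.1,0],0],[[-0.048,-0.1,0],0],[[-0.048,-0.1,0],0],[[-0.048,-0.1,0],0],[[0,0,0],-0.57],[[0,0,0],-0.57],[[0,0,0.04],0],[[0,0,0.04],0],[[0,0,0],0]]' 0
python3 - <<'E'
from h import *
from pose import pts
s=env.read_state();print(s["tcp_pos"].round(4) if hasattr(s["tcp_pos"],"round") else s["tcp_pos"],R.from_quat(s["orientation"]).as_matrix().round(3).tolist())
d=eyes.get_image("scene");cv2.imwrite("pics/s1.png",cv2.resize(d["img"][80:220,320:460],(560,560),interpolation=cv2.INTER_CUBIC))
O=np.array([.499,-.084,0])
M=R.from_quat(s["orientation"]).as_matrix()
for k in (0,.4,.85):
    ft=pts(O,.198,.6,k)["foot"];print(k,ft.round(4),"tool delta tip->foot",(M.T@(ft-np.array(s["tcp_pos"]))).round(4))
E
```

```text
time: 1.35
tcp_pos: [0.4234, -0.1195, 0.2078]
orientation: [0.633, 0.774, -0.001, -0.002]
wrist_force: [-0.8, -1.1, 0.3]
grip_width: 0.0003
grasp_force: 0.0
[ 0.4234 -0.1195  0.2078] [[-0.198, 0.98, -0.004], [0.98, 0.198, 0.001], [0.002, -0.004, -1.0]]
0 [ 0.4256 -0.119   0.1537] tool delta tip->foot [-0.0001  0.0025  0.054 ]
0.4 [ 0.4231 -0.0966  0.121 ] tool delta tip->foot [0.0222 0.0046 0.0868]
0.85 [ 0.4387 -0.0706  0.0882] tool delta tip->foot [0.0446 0.0251 0.1195]
```

View pics/s1.png

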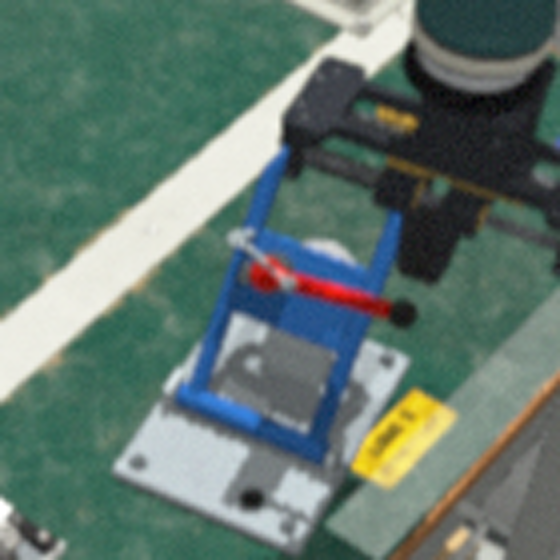

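The jaws are shut, with the tip (crop px 420,275) above the black foot (400,313), as planned. Descending and pushing along the swing plane, first half.

```bash
python3 -m jog '[[[0,0,0.03],0],[[0.004,0,0.03],0],[[0.011,0.003,0.017],0],[[0.011,0.003,0.017],0],[[0.011,0.003,0.017],0],[[0.011,0.003,0.017],0],[[0,0,0],0]]'
python3 - <<'E'
from h import *
d=eyes.get_image("scene");cv2.imwrite("pics/s2.png",cv2.resize(d["img"][80:220,320:460],(560,560),interpolation=cv2.INTER_CUBIC))
E
```

```text
time: 2.28
tcp_pos: [0.4259, -0.0947, 0.145]
orientation: [0.633, 0.774, -0.0, -0.0]
wrist_force: [-0.9, -0.3, 1.5]
grip_width: 0.0004
grasp_force: 0.5
```

View pics/s2.png

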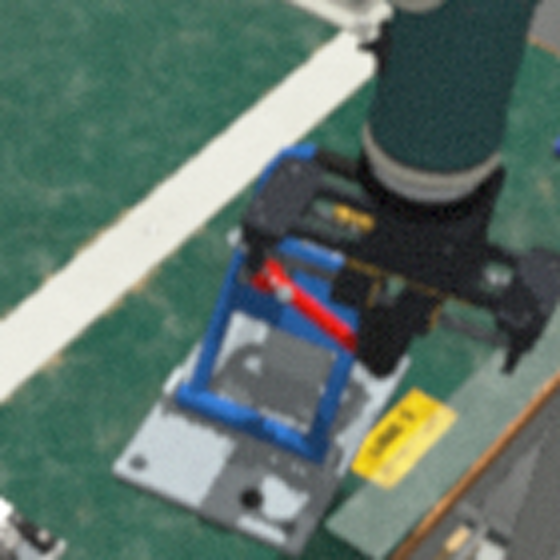

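The rod has turned down, with its end at about crop px (355,345) under the fingertips, and the force is small. Continuing past centre.

```bash
python3 -m jog '[[[0.011,0.004,0.017],0],[[0.011,0.006,0.017],0],[[0.011,0.006,0.017],0],[[0.011,0.006,0.017],0],[[0.005,0.004,0.008],0],[[0,0,0],0],[[0,0,0],0]]'
python3 - <<'E'
from h import *
d=eyes.get_image("scene");cv2.imwrite("pics/s3.png",cv2.resize(d["img"][80:220,320:460],(560,560),interpolation=cv2.INTER_CUBIC))
E
```

```text
time: 3.2
tcp_pos: [0.4342, -0.0688, 0.1078]
orientation: [0.633, 0.774, -0.0, 0.0]
wrist_force: [-0.2, -0.2, 0.7]
grip_width: 0.0002
grasp_force: 0.0
```

View pics/s3.png

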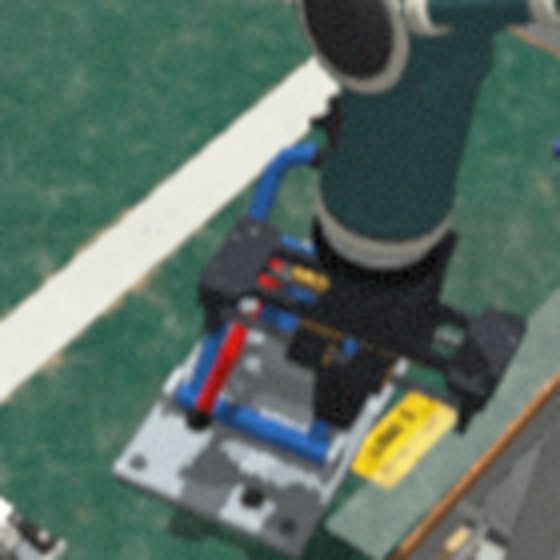

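The kickstand has snapped fully down: the red rod lies along the upright, with its foot at crop px (200,420). Retreating upward, moving over the bar, then turning the tool 90°.

```bash
python3 -m jog '[[[0,0,-0.088],0],[[0,0,-0.088],0],[[0,0,-0.088],0],[[-0.088,0.041,0],0],[[-0.088,0.041,0],0],[[-0.088,0.041,0],0],[[0,0,0],0]]' && python3 -m jog '[[[0,0,0],1],[[0,0,0],1],[[0,0,0],1],[[0,0,0],1],[[0,0,0],1],[[0,0,0],1],[[0,0,0],1],[[0,0,0],1],[[0,0,0],1],[[0,0,0],0]]' 50
python3 - <<'E'
from h import *
from pose import pts
s=env.read_state();M=R.from_quat(s["orientation"]).as_matrix();print(M.round(3).tolist(),s["joint_pos"])
b=pts(np.array([.499,-.084,0]),.198,.6)["bar"];print(b,(M.T@(b-s["tcp_pos"])).round(4))
for n in("wrist","scene"):
    d=eyes.get_image(n);cv2.imwrite(f"pics/{n}4.png",d["img"])
    P,ok=cloud(d);H,S,V=cv2.split(cv2.cvtColor(d["img"],cv2.COLOR_BGR2HSV))
    m=ok&(P[...,2]>.165)&(P[...,2]<.19)&(abs(P[...,0]-.52)<.1)&(abs(P[...,1]+.186)<.05)
    for nm,c in(("blue",(S>120)&(H>95)&(H<130)),("dark",V<60)):
        q=P[m&c];print(n,nm,len(q),np.median(q,0).round(4) if len(q) else '')
E
```

```text
time: 4.12
tcp_pos: [0.5218, -0.1885, 0.2398]
orientation: [0.634, 0.773, -0.0, 0.0]
wrist_force: [-0.8, 0.5, -0.3]
grip_width: 0.0004
grasp_force: 0.0
time: 5.38
tcp_pos: [0.5198, -0.1853, 0.2399]
orientation: [0.995, 0.1, -0.0, -0.0]
wrist_force: [-0.2, 0.3, 0.0]
grip_width: 0.044
grasp_force: 0.0
[[0.98, 0.2, -0.0], [0.2, -0.98, 0.0], [-0.0, -0.0, -1.0]] [-3.87602414e-01  3.81243248e-02  1.88038563e+00  1.82563990e-04
  1.22325986e+00  9.81996689e-01]
[ 0.51954798 -0.18641794  0.17468709] [-0.0005  0.0011  0.0652]
wrist blue 1270 [ 0.5498 -0.1826  0.1769]
wrist dark 1110 [ 0.5233 -0.188   0.181 ]
scene blue 97 [ 0.4961 -0.1851  0.1741]
scene dark 75 [ 0.5204 -0.1848  0.1781]
```

View pics/wrist4.png

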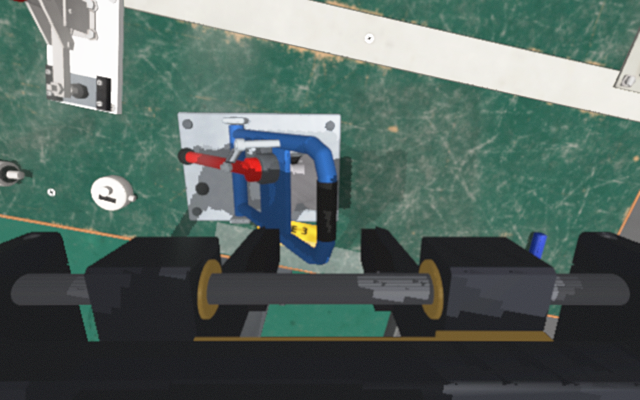

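The sleeve (px 327,210) lies between the open fingers (px 265 and 375). Descending to straddle it, then closing only to just wider than the bar.

```bash
python3 -m jog '[[[0,0.002,0.06],0],[[0,0,0.05],0],[[0,0,0.036],0],[[0,0,0],0]]' && python3 -m jog '[[[0,0,0],0],[[0,0,0],0],[[0,0,0],0]]' 19
```

```text
time: 5.98
tcp_pos: [0.5194, -0.1864, 0.1651]
orientation: [0.995, 0.1, -0.002, -0.001]
wrist_force: [-0.1, 0.0, 0.2]
grip_width: 0.0439
grasp_force: 0.0
time: 6.35
tcp_pos: [0.5214, -0.1874, 0.1678]
orientation: [0.995, 0.099, 0.001, 0.001]
wrist_force: [0.2, -3.0, 1.5]
grip_width: 0.0175
grasp_force: 1.6
```

```bash
python3 -m jog '[[[0,0,0],0],[[0,0,0],0]]' 17.2;python3 -m jog '[[[0,0,0],0],[[0,0,0],0]]' 16.8
```

```text
time: 6.6
tcp_pos: [0.5215, -0.1883, 0.1679]
orientation: [0.995, 0.099, 0.001, 0.001]
wrist_force: [0.4, -5.1, 3.2]
grip_width: 0.0154
grasp_force: 2.6
time: 6.85
tcp_pos: [0.5216, -0.1884, 0.168]
orientation: [0.995, 0.099, 0.001, 0.002]
wrist_force: [0.6, -6.3, 3.3]
grip_width: 0.0148
grasp_force: 2.7
```

```bash
python3 -m jog '[[[0,0,0],0],[[0,0,0],0]]' 16.4;python3 -m jog '[[[0,0,0],0],[[0,0,0],0]]' 16
```

```text
time: 7.1
tcp_pos: [0.5216, -0.1885, 0.168]
orientation: [0.995, 0.099, 0.001, 0.002]
wrist_force: [0.8, -6.8, 2.7]
grip_width: 0.0142
grasp_force: 2.9
time: 7.35
tcp_pos: [0.5216, -0.1886, 0.168]
orientation: [0.995, 0.099, 0.001, 0.002]
wrist_force: [-0.6, -6.9, 2.9]
grip_width: 0.0138
grasp_force: 3.0
```

Run:
```python
from h import *
a=eyes.get_image("wrist")["img"];b=eyes.get_image("side")["img"];c=eyes.get_image("scene")["img"]
f=lambda i:cv2.resize(i,(400,300),interpolation=cv2.INTER_CUBIC)
cv2.imwrite("pics/g5.png",np.vstack([np.hstack([f(a[80:380,140:540]),f(b[120:225,310:450])]),np.hstack([f(c[80:185,340:480]),f(b[150:195,330:390])])]))
```

```text
(no output)
```

View pics/g5.png

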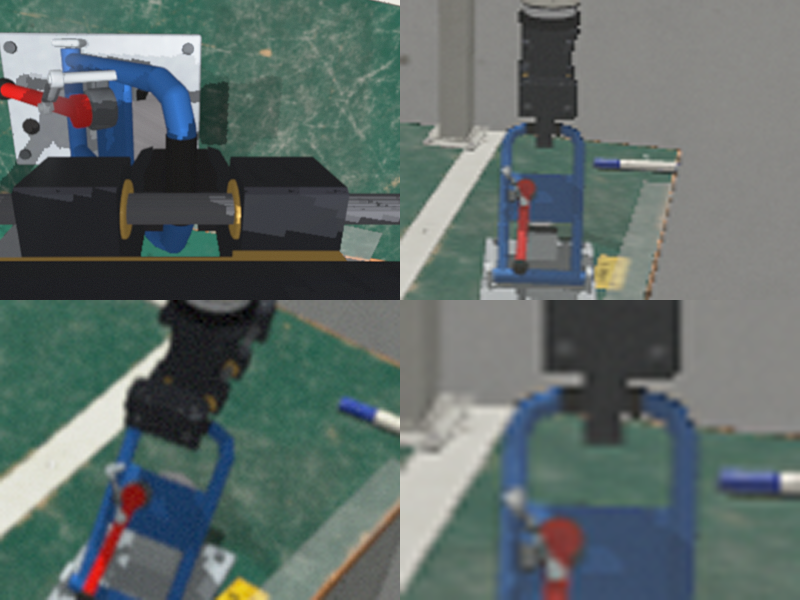

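The bar is pinched properly with light force. I'll grip slightly tighter and raise it along the arc, starting with the first third.

```bash
python3 -m jog '[[[0,0,0],0],[[0,0,0],0]]' 15 && python3 -m jog '[[[0,-0.016,-0.01],0],[[0,-0.016,-0.01],0],[[0,-0.017,-0.008],0],[[0,-0.017,-0.008],0],[[0,0,0],0]]'
```

```text
time: 7.75
tcp_pos: [0.5216, -0.1887, 0.1681]
orientation: [0.995, 0.099, 0.001, 0.002]
wrist_force: [0.5, -7.4, 3.0]
grip_width: 0.0136
grasp_force: 8.5
time: 8.38
tcp_pos: [0.5149, -0.1545, 0.1857]
orientation: [0.995, 0.1, 0.001, 0.001]
wrist_force: [3.2, -4.5, 2.4]
grip_width: 0.0134
grasp_force: 6.4
```

```bash
python3 -m jog '[[[0,-0.017,-0.006],0],[[0,-0.017,-0.006],0],[[0,-0.018,-0.005],0],[[0,-0.018,-0.005],0],[[0,-0.018,-0.003],0],[[0,-0.018,-0.003],0],[[0,-0.012,-0.001],0],[[0,0,0],0],[[0,0,0],0]]'
python3 - <<'E'
from h import *
s=env.read_state();t=np.array(s["tcp_pos"]);print(t,s["wrist_force"],s["grasp_force"])
for n in("scene","side"):
    d=eyes.get_image(n);cv2.imwrite(f"pics/{n}6.png",cv2.resize(d["img"][80:260,300:480],(560,560)))
    P,ok=cloud(d);H,S,V=cv2.split(cv2.cvtColor(d["img"],cv2.COLOR_BGR2HSV))
    m=ok&(H>95)&(H<130)&(S>120)&(V>50)&(abs(P[...,0]-.5)<.09)&(P[...,1]>-.2)&(P[...,1]<-.02)
    q=P[m];Y=(q[:,:2]-[.499,-.084])@np.array([-.197,.98]);X=(q[:,:2]-[.499,-.084])@np.array([.98,.197]);z=q[:,2]
    u=(abs(abs(X)-45)>0)&(abs(X)>.035)&(z>.05)&(z<.18)
    p=np.polyfit(z[u],Y[u],1)
    for _ in range(3):
        e=Y-np.polyval(p,z);u&=abs(e)<.012;p=np.polyfit(z[u],Y[u],1)
    print(n,u.sum(),"lean",-np.arctan(p[0]),"X range",np.percentile(X,[1,99]),"Ytop",np.median(Y[z>.19]),z.max())
E
```

```text
time: 9.5
tcp_pos: [0.5021, -0.0967, 0.1988]
orientation: [0.995, 0.099, -0.0, -0.0]
wrist_force: [4.4, -1.3, -2.4]
grip_width: 0.0134
grasp_force: 6.3
[ 0.50210836 -0.09665603  0.1987634 ] [ 4.4442987  -1.34027438 -2.35764598] 6.271498936694115
scene 265 lean 0.06544315550349662 X range [-0.0487622   0.05357222] Ytop -0.0079425730248771 0.5180832029802275
side 10 lean 0.039570400305802556 X range [-0.04763884  0.05660309] Ytop -0.0066453809031991485 0.212249273623847
```

```bash
python3 -m jog '[[[0.001,-0.013,0],0],[[0.001,-0.013,0],0],[[0,0,0],0],[[0,0,0],0],[[0,0,0],0]]'
python3 - <<'E'
from h import *
s=env.read_state();t=np.array(s["tcp_pos"]);print("tcpY",(t[:2]-[.499,-.084])@np.array([-.197,.98]),s["joint_vel"])
for n in("scene","side"):
  for _ in range(2):
    d=eyes.get_image(n);cv2.imwrite(f"pics/{n}7.png",cv2.resize(d["img"][80:260,300:480],(560,560)))
    P,ok=cloud(d);H,S,V=cv2.split(cv2.cvtColor(d["img"],cv2.COLOR_BGR2HSV))
    m=ok&(H>95)&(H<130)&(S>120)&(V>50)&(abs(P[...,0]-.5)<.09)&(P[...,1]>-.2)&(P[...,1]<-.02)
    q=P[m];Y=(q[:,:2]-[.499,-.084])@np.array([-.197,.98]);X=(q[:,:2]-[.499,-.084])@np.array([.98,.197]);z=q[:,2]
    for sg in(1,-1):
        u=(X*sg>.038)&(z>.045)&(z<.185)&(abs(Y)<.02)
        p=np.polyfit(z[u],Y[u],1)
        for _ in range(3):
            e=Y-np.polyval(p,z);u&=abs(e)<.006;p=np.polyfit(z[u],Y[u],1)
        print(n,sg,u.sum(),"lean",-np.arctan(p[0]).round(4),"Yhinge",np.polyval(p,.022).round(4))
im=[cv2.imread(f"pics/{n}7.png") for n in("scene","side")];cv2.imwrite("pics/f7.png",cv2.resize(np.hstack(im),(800,400)))
E
```

```text
time: 10.22
tcp_pos: [0.4999, -0.0839, 0.1989]
orientation: [0.995, 0.099, -0.001, -0.0]
wrist_force: [-4.6, -2.9, 0.6]
grip_width: 0.0133
grasp_force: 5.8
tcpY -8.328944350351014e-05 [-0.00136664 -0.00080269 -0.00040541 -0.00137115  0.00111768 -0.00016542]
scene 1 80 lean -0.0087 Yhinge 0.0021
scene -1 149 lean -0.0103 Yhinge 0.0031
scene 1 77 lean 0.0009 Yhinge 0.0032
scene -1 144 lean -0.0126 Yhinge 0.0029
side 1 1 lean -0.0063 Yhinge 0.0011
side -1 6 lean -0.0277 Yhinge 0.005
side 1 5 lean 0.0452 Yhinge 0.008
side -1 2 lean 0.0478 Yhinge 0.0079<stdin>:11: RankWarning: Polyfit may be poorly conditioned
<stdin>:13: RankWarning: Polyfit may be poorly conditioned
<stdin>:13: RankWarning: Polyfit may be poorly conditioned
<stdin>:13: RankWarning: Polyfit may be poorly conditioned
```

View pics/f7.png

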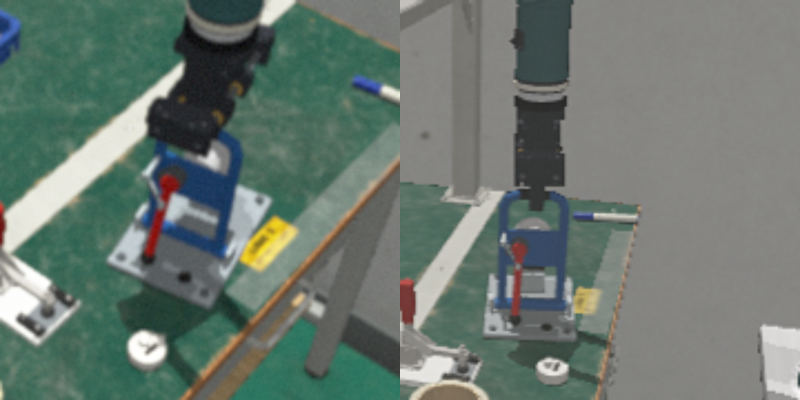

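The frame stands upright (measured lean about -0.01 rad), the kickstand is still down (rod at about (160,220) in the left view), and the bar is held at about 6 N. Handing in.

```bash
python3 -c "
from rig import env
print(env.sign_off())"
```

```text
the job is handed in; nothing more can be done
None
```

The job is handed in: I snapped the kickstand fully down while the frame still leaned, then raised the frame upright (lean about -0.01 rad by camera), and the gripper was still holding the top bar at about 6 N (8.5 N at most in the readings); I touched nothing else on the bench.

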